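# Hang the parts pail on the spring lift and wind it to tension

### The job

Hang the blue parts pail by its wire bail on the sprung hook of the red bin lift, let go and wait until it hangs still. Then wind the black tension wheel clockwise until it turns firm and the tension pointer stands in the green band, never running it into the red. Keep the pail upright, finish with it hanging still on the hook, and leave the other things on the bench where they are.

Things in the scene. Friction and masses are not known exactly. Their poses are not given: they have to be found in the camera images.
- lift_unit: Spring bin lift fixed to the bench: dark base plate 220 (x) x 400 (y) x 10 mm. Origin: centre of the plate's underside, z up. The hook points to its -x. Red winder housing, 60 mm high, over x -80..40, y -180..-10 mm. Mast 36 mm square, 268 mm high, at x 65, y 100 mm; the red hook carriage rides on it, front face at x 32 mm.
- wheel: Black tension wheel on the winder housing, at x -40, y -130 mm of lift_unit, axis vertical. Disc 72 mm across, 10 mm thick; origin on the axis at the disc's underside, 68 mm above the bench. On it stands a grip bar 60 mm long (along the wheel's x axis), 14 mm wide, its top 46 mm above the origin, yellow mark on its +x half; pinch it by its long sides.
- wheel_grip (a point): Centre of the grip bar, on the axis, 32 mm above the wheel's origin. Winding is clockwise from above: first 0.4 to 1.2 rad of free play at 0.12 N m, then it bites at 0.45 N m and climbs by 0.2 N m per rad, to about 0.8 N m in the green, 1.7 rad past the bite; so it must be regripped. Self-locking: it stays where it is left; turned back, it first runs through 1.2 rad of play.
- tension (a joint): Pointer reading in m: the black pointer slides along lift_unit's +x over the coloured scale on the housing (y -40 mm, zero at x -52 mm) as the wheel is wound. Starts at 0; green band 0.036 to 0.045; red from 0.051. It stays at 0 while the wheel runs in its free play, then moves 0.024 per rad of the wheel. The hook rises by 0.27 of the reading.
- hook_seat (a point): Lowest point of the steel hook's upper side, where the bail rests; axes as lift_unit's. 200 mm above the bench when empty, at x -45, y 100 mm of lift_unit. Bar 8 mm thick; tip 22 mm to -x of the seat, its top 28 mm above it; towards the mast the bar rises 16 mm, then runs level. Sprung: gives 6 mm per N, so the pail pulls it down 15 to 26 mm and bobs and sways for 2 to 6 s.
- pail: Blue open box with bolts in it, 80 (x) x 100 (y) x 55 mm, 0.28 to 0.44 kg, on the bench. Origin: centre of its underside, z up. A rigid wire bail (8 mm wire, 96 mm wide, peaked) stands in its y-z plane: the window under it opens along the pail's x, from the rim at 55 mm to the peak's underside at 120 mm. On the peak is a square yellow grip.
- pail_bail (a point): Underside of the bail's peak, 120 mm above the pail's origin: this rests on the hook seat.
- pail_grip (a point): The place to grip on the yellow upright grip above the bail: 20 x 20 mm square, 126 to 170 mm above the pail's underside; this point is at 154 mm on its centre line. Axes parallel to the pail's.
- oil: Bystander: white bottle with red cap, 56 mm across, 130 mm tall; leave it where it is.
- tape: Bystander: orange ring-shaped roll, 96 mm across, 36 mm tall; leave it where it is.
- driver: Bystander: red-handled screwdriver lying flat; leave it where it is.
- spanner: Bystander: spanner lying flat; leave it where it is.

How it is judged (in metres and radians):
On the way, in this order (a step that is already met when the one before it is completed fails the run):
1. The pail hangs by its bail on the hook, released and still, before the wheel is wound to tension (distance between pail_bail and hook_seat below 0.015 m and height (world z) of pail above 0.025 m and angle between pail's own z axis and vertical below 0.2 rad and linear speed of pail below 0.03 m/s and contact force between the fingers and pail below 0.1 N), for 0.3 s.
2. The pointer is brought into the green band with the pail hanging (value of joint tension between 0.036 and 0.045 m and distance between pail_bail and hook_seat below 0.015 m and height (world z) of pail above 0.025 m and angle between pail's own z axis and vertical below 0.2 rad), for 0.2 s.
At the end, for the whole second after the job is handed in: The pail hangs still (under 0.03 m/s), upright within 0.2 rad and released, its bail within 15 mm of the hook seat and its underside more than 25 mm above the bench, and the tension pointer stands between 0.036 and 0.045 m (green) (all of step 2 and linear speed of pail below 0.03 m/s and contact force between the fingers and pail below 0.1 N); the robot touches nothing.
It fails at once if the tension pointer runs into the red (over 0.051 m) (value of joint tension above 0.051 m).
It fails at once if the wheel is wound while the pail is still bobbing (over 0.1 m/s) (contact force between the fingers and wheel above 1 N and linear speed of pail above 0.1 m/s).
It fails at once if the pail is tipped by more than 0.7 rad (angle between pail's own z axis and vertical above 0.7 rad).
It fails at once if a bystander is moved by more than 30 mm (distance of any of oil, tape, driver, spanner from where it was at the start of the episode above 0.03 m).
It also fails if it takes over 72 s, if anything falls off the work surface, if the arm or the gripper's body presses on something with over 40 N, if the wrist force passes 120 N, or if a joint passes its speed limit or range.

### The arm

A 6-joint arm with a two-finger parallel gripper is mounted at the origin on the work surface. World frame = base frame: x ahead of the robot, y to its left, z up, the work surface at z = 0. Lengths are in mm, angles in rad, forces in N, time in s.
With the tool pointing down it reaches from about 300 to 775 mm from the base axis. Payload 14.6 kg.
Tool frame: the origin (TCP) lies at the very end of the fingers, on their centre line; the grasp point (between the pads) lies 19 mm behind it; z points along the fingers, y is the line along which they close (so a half turn about z gives the same grasp; the last joint's range is limited). The gripper opens to 94 mm and grips with 3 to 60 N. Pads are 16 mm wide; open, the fingers measure 119 mm over their backs; the gripper's body (75 mm by 177 mm) begins 78 mm behind the grasp point.
Start: joints at [1.225, 0.3, 1.521, -0, 1.321, -0.067], TCP at [151.359, 528.753, 205.446] pointing down, gripper open.
Joint ranges: [-3.03, 3.03], [-0.79, 2.21], [0.23, 2.52], [-1.04, 4.18], [0, 3.07], [-2.55, 2.55]. Speed limits (rad/s): [2.22, 2.22, 2.57, 3.14, 3.14, 3.14].

### API

Orientations are given as [roll, pitch, yaw] about the fixed x, y, z axes, in that order (R = Rz(yaw) Ry(pitch) Rx(roll)).
In Python, from cell import manip, eyes, ticket gives the robot as it stands. The module is installed in compiled form; this text tells all that it offers.
- The arm moves only by the tool arm_command, never from a script. Its argument "plan" is a list of rows, each a list of 5 numbers: the opening, from -1 (shut) to 1 (fully open), then the shift along the tool's x, y, z in m, then the turn about the tool's z in rad. In form: [[jaw, dx, dy, dz, roll], ...]. A call has 1 to 20 rows; each row shifts and turns the commanded pose from where the row before left it, along the tool's axes as they then stand; what a row does not reach is not made up. A row lasts 1/8 s, in which the tool goes at most 62.5 mm and 10.7 degrees, less where a joint would pass 70% of its speed; a pose out of reach is approached as far as the arm can. A call is refused whole if a number of a shift passes 0.0625 or a number of a turn 0.188, either way. A call with a gripper value outside its range is refused whole. The fingers move at their own pace and stop on an object; "newtons" is the grip in N (left out, the last holds). Time passes only in rows, so rows that do not move let the fingers close. It gives the time, the measured TCP pose, the force, the opening and the grip force at its end, in the units of the state.
- manip.read_state(): the state, without advancing time (a new reading comes with each control period).
- eyes.camera(name): name is "scene" or "top" or "wrist"; returns a dict with "img" (480x640x3 uint8, blue, green, red), "z_map" (480x640 float32, mm along the optical axis (not along the pixel's ray), 0 where there is no reading), "fx", "fy", "cx", "cy" (pixels), "dist" ([k1, k2, p1, p2, k3] as OpenCV has them; the pictures are not rectified), "eye" and "orientation" of the camera in the world. Camera axes: x right, y down, z forward; pixel columns grow to the right and rows downward; lengths in mm; the calibration is good to about 2 mm. A picture is of the moment at which its call begins.
- ticket.sign_off(): hands the job in; it is judged then, once.
The state is a dict: "clock": time; "joints": joint angles; "qd": joint speeds; "effort": joint torques, N m; "eef_pos": TCP position; "eef_rot": TCP orientation; "wrist_force": force on the tool from outside, world axes, zero at the start; "moment": the same for the moment, N m; "finger_gap": finger opening in mm; "finger_force": force on a finger pad.
Only numpy, scipy, OpenCV 4.12 (cv2) and the standard library are available. Lean on these libraries where they do the work, as an engineer would, in place of code of your own. Each camera call takes 0.05 s, during which the arm holds its last target. There are 200 camera calls.

## Working session

There is one attempt and no reset: what is moved stays moved. The work goes in short steps, Python scripts to look and compute and a tool call to move; the robot and the scene stay as the last step left them, time stands still between calls to the robot, and variables do not carry over. Pictures are saved under pics/ and viewed, at most 10 in all, crops included, and the job is handed in when it is done.

Besides the shell and the picture viewer there is one more tool, called after ">>>" by a JSON object that holds its "name" and its "arguments". arm_command: Moves the arm, as the interface text tells. Its arguments: {"type":"object","properties":{"plan":{"type":"array"},"newtons":{"type":"number"}},"required":["plan"]}

```bash
mkdir -p pics; cat > h.py <<'E'
import numpy as np, cv2
from cell import manip, eyes, ticket
from scipy.spatial.transform import Rotation as Ro
def cam(n):
    c=eyes.camera(n); o=np.array(c['orientation'],float)
    c['R']=o if o.shape==(3,3) else Ro.from_euler('xyz',o).as_matrix()
    c['K']=np.array([[c['fx'],0,c['cx']],[0,c['fy'],c['cy']],[0,0,1.]]); return c
def rays(c,uv):
    p=cv2.undistortPoints(np.array(uv,np.float64).reshape(-1,1,2),c['K'],np.array(c['dist'],float)).reshape(-1,2)
    return np.c_[p,np.ones(len(p))]@c['R'].T
def plane(c,uv,z):
    d=rays(c,uv); e=np.array(c['eye'],float); return e+d*((z-e[2])/d[:,2])[:,None]
def cloud(c):
    v,u=np.mgrid[0:480,0:640]; d=rays(c,np.c_[u.ravel(),v.ravel()])
    P=np.array(c['eye'])+d*c['z_map'].reshape(-1,1)
    P[c['z_map'].ravel()==0]=np.nan
    return P.reshape(480,640,3)
E
python3 - <<'E'
from h import *
print(manip.read_state())
for n in ('scene','top'):
    c=cam(n); cv2.imwrite(f'pics/{n}0.png',c['img']); np.save(n+'.npy',cloud(c)); print(n,c['eye'],c['orientation'],c['fx'])
E
```

```text
{'clock': 0.0, 'joints': array([ 1.22542632e+00,  3.00502472e-01,  1.52155682e+00, -1.47409227e-05,
        1.32071263e+00, -6.66211076e-02]), 'qd': array([ 0.00091418, -0.0005792 , -0.00137315,  0.00046119, -0.00152583,
        0.00054297]), 'effort': array([-2.14758670e-04, -5.31811917e+01, -3.52731693e+01,  7.06837233e-02,
        2.44475668e-02, -1.32250907e-04]), 'eef_pos': array([151.26463414, 528.52267066, 204.87938727]), 'eef_rot': array([-3.14041505e+00, -6.42597865e-05,  2.86284738e+00]), 'wrist_force': array([ 0.42072799, -0.1484151 ,  0.21459044]), 'moment': array([-0.04928734, -0.00201816,  0.04132632]), 'finger_force': 0.0, 'finger_gap': 93.76824256243906}
scene [1017.98999715 -479.70403301 1310.25798486] [-2.59980544e+00 -2.29154041e-03  8.43209803e-01] 590.7759035275352
top [3.76636651e+02 9.60506803e-01 1.33967035e+03] [-3.04918886  0.01511026 -1.55356039] 581.8265696245439
```

View pics/scene0.png

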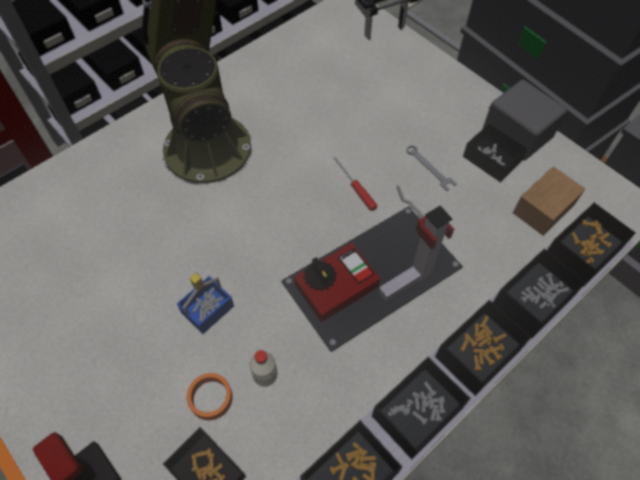

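View pics/top0.png

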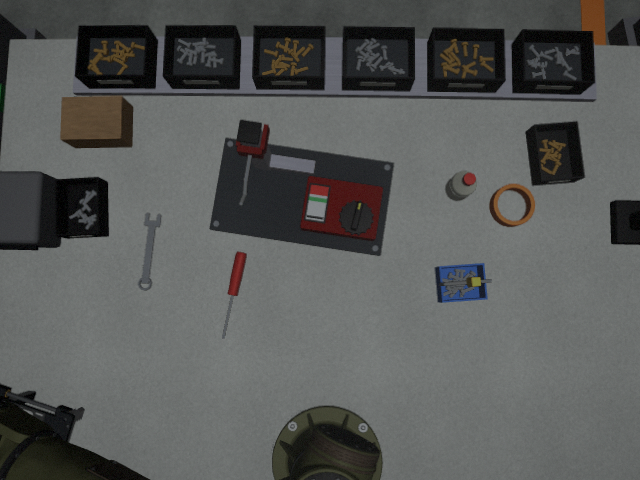

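The top view shows the lift plate (corners near 227,137 / 394,163 / 380,255 / 211,230), the hook tip near (242,203), the wheel at (355,217) and the pail at (461,283) with its yellow grip at (475,282). The oil is at (462,185) and the driver lies at (235,275), in front of the hook.

```bash
cat > m.py <<'E'
from h import *
c=cam('top'); I=c['img']; P=cloud(c); s=cam('scene'); 
hsv=cv2.cvtColor(I,cv2.COLOR_BGR2HSV); H,S,V=cv2.split(hsv)
def big(m,box):
    k=np.zeros_like(m); x0,y0,x1,y1=box; k[y0:y1,x0:x1]=m[y0:y1,x0:x1]
    cs,_=cv2.findContours(k,cv2.RETR_EXTERNAL,cv2.CHAIN_APPROX_NONE); return max(cs,key=cv2.contourArea)
# plate: filled contour of non-bench
bench=((V<110)|(S>120)).astype(np.uint8)*255
ct=big(bench,(200,110,400,262))
pl=plane(c,ct.reshape(-1,2),10)
r=cv2.minAreaRect(plane(c,ct.reshape(-1,2),10)[:,:2].astype(np.float32)); print('rect all',r)
# robust: bottom/left/right edges of plate from corners
ap=cv2.approxPolyDP(cv2.convexHull(ct),6,True).reshape(-1,2); print(ap.tolist()); print(plane(c,ap,10).round(1).tolist())
red=(((H<8)|(H>172))&(S>130)&(V>60)).astype(np.uint8)*255
h=big(red,(290,165,400,250)); print('housing z60',cv2.minAreaRect(plane(c,h.reshape(-1,2),70)[:,:2].astype(np.float32)))
blue=((H>100)&(H<130)&(S>130)).astype(np.uint8)*255
b=big(blue,(420,250,500,310)); print('pail z55',cv2.minAreaRect(plane(c,b.reshape(-1,2),55)[:,:2].astype(np.float32)))
def yel(I): 
    h=cv2.cvtColor(I,cv2.COLOR_BGR2HSV); return ((h[...,0]>18)&(h[...,0]<35)&(h[...,1]>120)&(h[...,2]>110)).astype(np.uint8)*255
y=big(yel(I),(440,265,500,300)); print('grip rect px',cv2.minAreaRect(y), plane(c,[cv2.minAreaRect(y)[0]],170))
Q=P.reshape(480,640,3); m=np.zeros((480,640),np.uint8); cv2.drawContours(m,[y],-1,1,-1); q=Q[m>0]; print('grip z',np.nanpercentile(q[:,2],[5,50,95]), 'top pts',np.nanmean(q[q[:,2]>160],0))
y2=big(yel(s['img']),(180,265,215,300)); cx=cv2.minAreaRect(y2)[0]; print('scene grip',cx,plane(s,[cx],155))
m=np.zeros((480,640),np.uint8); cv2.drawContours(m,[b],-1,1,-1); q=Q[m>0]; rim=q[(q[:,2]>48)&(q[:,2]<62)]; print('rim',cv2.minAreaRect(rim[:,:2].astype(np.float32)))
# wheel bar
q=Q[195:240,335:380].reshape(-1,3); q=q[q[:,2]>100]; print('bar',len(q),q.mean(0),cv2.minAreaRect(q[:,:2].astype(np.float32)))
yy=big(yel(I),(335,195,380,240)); print('mark',plane(c,[cv2.minAreaRect(yy)[0]],114))
# hook
q=Q[140:210,225:260].reshape(-1,3); q=q[(q[:,2]>185)&(q[:,2]<240)]; print('hook/carr',len(q)); 
q=q[np.argsort(q[:,0])]; print(q[::max(1,len(q)//25)].round(0).tolist())
m=Q[110:165,225:275].reshape(-1,3); m=m[m[:,2]>262]; print('mast',cv2.minAreaRect(m[:,:2].astype(np.float32)),m[:,2].mean())
def show(c,boxes,n):
    cv2.imwrite(n,np.hstack([cv2.resize(c['img'][b:b+75,a:a+100],(400,300),interpolation=cv2.INTER_CUBIC) for a,b in boxes]))
show(c,[(210,125),(420,245)],'pics/crop1.png')
E
python3 m.py
```

```text
rect all ((624.5187377929688, 64.56639099121094), (402.2133483886719, 272.1822814941406), 81.93623352050781)
[[239, 120], [394, 162], [381, 254], [210, 229], [225, 137]]
[[779.2, 219.1, 10.0], [683.5, -145.2, 10.0], [468.8, -116.5, 10.0], [520.3, 278.2, 10.0], [737.9, 250.7, 10.0]]
housing z60 ((567.3344116210938, -23.45368194580078), (166.3717803955078, 116.85400390625), 82.0997543334961)
pail z55 ((384.03814697265625, -293.9380187988281), (34.67847442626953, 101.00751495361328), 4.74249792098999)
grip rect px ((476.0, 281.5), (9.0, 8.0), 90.0) [[ 405.45947354 -293.39817162  170.        ]]
grip z [164.65123729 168.56296832 172.0717166 ] top pts [ 406.2033715  -293.65629069  168.6780571 ]
scene grip (194.75001525878906, 278.2500305175781) [[ 400.34635797 -291.65812019  155.        ]]
rim ((383.9795227050781, -294.5472106933594), (34.74149703979492, 100.82691955566406), 4.654676914215088)
bar 187 [543.69279012 -55.4060221  112.68672176] ((544.40966796875, -55.60194396972656), (13.942331314086914, 59.71467208862305), 76.98408508300781)
mark [[563.16613312 -59.55491443 114.        ]]
hook/carr 500
[[547.0, 177.0, 221.0], [556.0, 174.0, 215.0], [568.0, 176.0, 204.0], [577.0, 172.0, 208.0], [587.0, 170.0, 209.0], [595.0, 166.0, 213.0], [604.0, 166.0, 214.0], [614.0, 166.0, 214.0], [624.0, 169.0, 215.0], [633.0, 164.0, 219.0], [644.0, 161.0, 217.0], [646.0, 143.0, 233.0], [647.0, 152.0, 212.0], [649.0, 155.0, 231.0], [650.0, 173.0, 218.0], [650.0, 178.0, 198.0], [651.0, 184.0, 226.0], [653.0, 156.0, 230.0], [654.0, 175.0, 230.0], [657.0, 156.0, 231.0], [658.0, 167.0, 232.0], [660.0, 181.0, 231.0], [662.0, 143.0, 226.0], [663.0, 167.0, 235.0], [666.0, 185.0, 232.0]]
mast ((679.834228515625, 158.23072814941406), (42.80190658569336, 41.5011100769043), 82.9054946899414) 267.3679746749484
```

View pics/crop1.png

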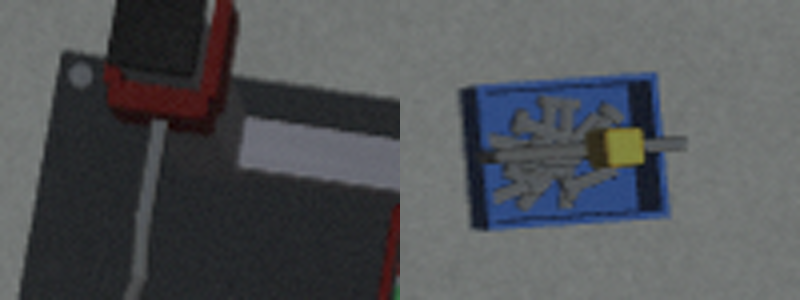

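The crop shows the hook bar running down-left to about (130,300) in the left panel, and the pail with its grip cube at (625,147) in the right one. The lift is at about (602,67) with yaw -0.135, the seat at (571,173), the wheel at (544.5,-55.5) with its bar at -0.22 rad, and the pail yaw is about +0.08.

>>> {"name": "arm_command", "arguments": {"plan": [[1,0,0,-0.05,0],[1,0,0,-0.05,0],[1,0,0,0,0.1846],[1,0,0,0,0.1846],[1,0,0,0,0.1846],[1,0,0,0,0.1846],[1,0,0,0,0.1846],[1,0,0,0,0.1846],[1,0,0,0,0.1846],[1,-0.047,0.034,0,0],[1,-0.047,0.034,0,0],[1,-0.047,0.034,0,0],[1,-0.047,0.034,0,0],[1,-0.047,0.034,0,0],[1,-0.047,0.034,0,0],[1,-0.047,0.034,0,0],[1,-0.047,0.034,0,0]], "newtons": 20}}

```text
clock: 2.33
eef_pos: [424.0, 150.9, 305.6]
eef_rot: [3.141, -0.0, 1.571]
wrist_force: [0.2, 0.5, 0.3]
finger_gap: 93.9
finger_force: 0.0
```

>>> {"name": "arm_command", "arguments": {"plan": [[1,-0.049,0,0,0],[1,-0.049,0,0,0],[1,-0.049,0,0,0],[1,-0.049,0,0,0],[1,-0.049,0,0,0],[1,-0.049,0,0,0],[1,-0.049,0,0,0],[1,-0.049,0,0,0],[1,-0.049,0,0,0],[1,0,0,0,0.186],[1,0,0,0,0.186],[1,0,0,0,0.186],[1,0,0,0,0.186],[1,0,0,0,0.186],[1,0,0,0,0.186],[1,0,0,0,0.186],[1,0,0,0,0.186],[1,0,0,0,0]]}}

```text
clock: 4.58
eef_pos: [423.2, -288.3, 305.3]
eef_rot: [-3.141, 0.0, 0.084]
wrist_force: [-0.2, -0.4, 0.2]
finger_gap: 93.8
finger_force: 0.0
```

```bash
cat > st.py <<'E'
from h import *
def st():
    s=manip.read_state(); print('t',round(s['clock'],2),'pos',s['eef_pos'].round(1),'rot',s['eef_rot'].round(3),'j',s['joints'].round(2),'F',s['wrist_force'].round(2),'M',s['moment'].round(2),'gap',round(s['finger_gap'],1),'ff',round(s['finger_force'],1)); return s
E
python3 - <<'E'
from st import *
st(); c=cam('wrist'); cv2.imwrite('pics/w1.png',c['img']); print(c['eye'],c['orientation'],c['fx'])
P=cloud(c); h=cv2.cvtColor(c['img'],cv2.COLOR_BGR2HSV)
y=(h[...,0]>18)&(h[...,0]<35)&(h[...,1]>120)&(h[...,2]>100)
q=P[y]; q=q[np.abs(q[:,2]-170)<4]; print('grip',len(q),cv2.minAreaRect(q[:,:2].astype(np.float32)),np.nanmedian(q,0))
b=(h[...,0]>100)&(h[...,0]<130)&(h[...,1]>120); q=P[b]; q=q[np.abs(q[:,2]-55)<4]; print('rim',len(q),cv2.minAreaRect(q[:,:2].astype(np.float32)))
E
```

```text
t 4.58 pos [ 423.2 -288.3  305.3] rot [-3.141  0.     0.084] j [-0.67  0.16  1.47 -0.    1.52  0.82] F [-0.19 -0.37  0.18] M [-0.02  0.12  0.01] gap 93.8 ff 0.0
[ 500.58181764 -281.88081425  484.63520516] [ 2.87203535e+00 -1.12229489e-03 -1.48800410e+00] 413.82021704323006
grip 523 ((405.4652099609375, -293.887939453125), (18.958263397216797, 18.43225860595703), 4.288164138793945) [ 406.25336892 -293.83492269  169.80976649]
rim 1016 ((501.280029296875, -405.794189453125), (119.59980010986328, 417.6885681152344), 40.73207473754883)
```

View pics/w1.png

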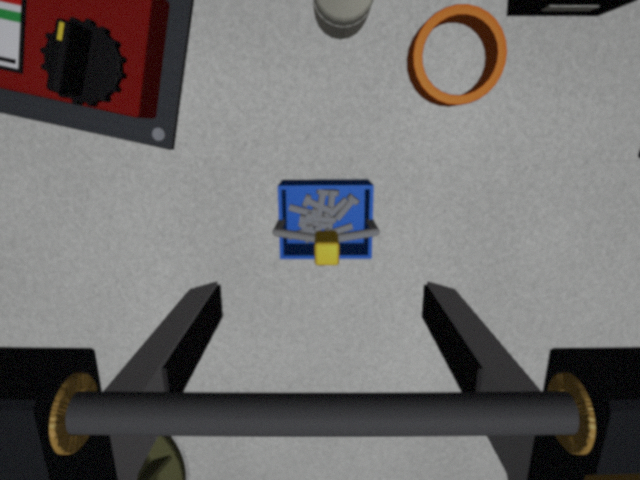

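The wrist view shows the pail squared to the fingers, with the grip at (327,248), midway between them. I'll descend and grasp it.

>>> {"name": "arm_command", "arguments": {"plan": [[1,-0.018,0.004,0,0],[1,0,0,0.04,0],[1,0,0,0.04,0],[1,0,0,0.04,0],[1,0,0,0.03,0],[1,0,0,0.02,0],[1,0,0,0,0],[-1,0,0,0,0],[-1,0,0,0,0],[-1,0,0,0,0],[-1,0,0,0,0],[-1,0,0,0,0],[-1,0,0,0,0]], "newtons": 40}}

```text
clock: 6.25
eef_pos: [405.6, -293.8, 135.5]
eef_rot: [3.142, -0.0, 0.083]
wrist_force: [0.1, 1.2, -0.4]
finger_gap: 37.5
finger_force: 0.0
```

>>> {"name": "arm_command", "arguments": {"plan": [[-1,0,0,-0.01,0],[-1,0,0,-0.02,0],[-1,0,0,-0.03,0],[-1,0,0,-0.03,0],[-1,0,0,-0.03,0],[-1,0,0,-0.01,0],[-1,0,0,0,0]]}}

```text
clock: 7.12
eef_pos: [405.5, -293.7, 265.2]
eef_rot: [-3.141, 0.0, 0.083]
wrist_force: [0.8, -0.3, -3.8]
finger_gap: 19.4
finger_force: 40.0
```

```bash
python3 - <<'E'
from st import *
st(); c=cam('scene'); P=cloud(c); h=cv2.cvtColor(c['img'],cv2.COLOR_BGR2HSV)
b=(h[...,0]>100)&(h[...,0]<130)&(h[...,1]>130); b[:200]=0; q=P[b]; q=q[q[:,2]>0]; print(np.nanpercentile(q[:,2],[2,98]),np.nanmedian(q,0))
E
```

```text
t 7.12 pos [ 405.5 -293.7  265.2] rot [-3.141  0.     0.083] j [-0.7   0.15  1.57 -0.    1.43  0.79] F [ 0.79 -0.35 -3.81] M [-0.01  0.1   0.  ] gap 19.4 ff 40.0
[103.76115727 162.27002469] [ 400.6567138  -315.11449273  110.6980902 ]
```

The fingers were still closing when the lift began, so the grip sits too high on the yellow block (pail base at about 105, TCP at 265). I'll set the pail down and regrip.

>>> {"name": "arm_command", "arguments": {"plan": [[-1,0,0,0.04,0],[-1,0,0,0.03,0],[-1,0,0,0.02,0],[-1,0,0,0.006,0],[-1,0,0,0.003,0],[-1,0,0,0,0]]}}

```text
clock: 7.92
eef_pos: [405.7, -293.9, 166.8]
eef_rot: [3.141, -0.0, 0.083]
wrist_force: [-0.7, -0.6, -4.0]
finger_gap: 19.3
finger_force: 40.0
```

```bash
python3 - <<'E'
from st import *
st(); c=cam('scene'); P=cloud(c); h=cv2.cvtColor(c['img'],cv2.COLOR_BGR2HSV)
b=(h[...,0]>100)&(h[...,0]<130)&(h[...,1]>130); b[:200]=0; q=P[b]; q=q[q[:,2]>-10]; print(np.nanpercentile(q[:,2],[2,98]),np.nanmedian(q,0))
E
```

```text
t 7.92 pos [ 405.7 -293.9  166.8] rot [ 3.141 -0.     0.083] j [-0.7   0.23  1.71  0.    1.21  0.79] F [-0.66 -0.56 -3.95] M [-0.    0.15 -0.02] gap 19.3 ff 40.0
[ 4.53157475 64.38892487] [ 400.68960092 -315.28433757   12.65366749]
```

>>> {"name": "arm_command", "arguments": {"plan": [[-1,0,0,0.003,0],[-1,0,0,0.002,0],[-1,0,0,0.002,0],[-1,0,0,0,0]]}}

```text
clock: 8.48
eef_pos: [406.0, -293.9, 160.6]
eef_rot: [3.141, -0.001, 0.083]
wrist_force: [-2.0, 3.1, 7.7]
finger_gap: 19.6
finger_force: 40.0
```

The pail is on the bench. I'll open a little, go down 26 mm, and close fully before lifting.

>>> {"name": "arm_command", "arguments": {"plan": [[0,0,0,0,0],[0,0,0,0,0],[0,0,0,0,0],[0,0,0,0.013,0],[0,0,0,0.0125,0],[-1,0,0,0,0],[-1,0,0,0,0],[-1,0,0,0,0],[-1,0,0,0,0],[-1,0,0,0,0],[-1,0,0,0,0]]}}

```text
clock: 9.85
eef_pos: [405.8, -293.9, 134.3]
eef_rot: [3.141, -0.001, 0.083]
wrist_force: [1.2, 0.2, 2.7]
finger_gap: 19.7
finger_force: 40.0
```

>>> {"name": "arm_command", "arguments": {"plan": [[-1,0,0,-0.01,0],[-1,0,0,-0.025,0],[-1,0,0,-0.03,0],[-1,0,0,-0.03,0],[-1,0,0,-0.02,0],[-1,0,0,-0.01,0.109],[-1,0,0,0,0.109],[-1,0,0,0,0]]}}

```text
clock: 10.85
eef_pos: [405.4, -293.6, 259.0]
eef_rot: [-3.141, 0.001, -0.135]
wrist_force: [-0.7, 0.7, -4.2]
finger_gap: 19.6
finger_force: 40.0
```

>>> {"name": "arm_command", "arguments": {"plan": [[-1,0.0015,-0.02,0,0],[-1,0.0015,-0.035,0,0],[-1,0.0015,-0.04,0,0],[-1,0.0015,-0.04,0,0],[-1,0.0015,-0.04,0,0],[-1,0.0015,-0.04,0,0],[-1,0.0015,-0.04,0,0],[-1,0.0015,-0.04,0,0],[-1,0.0015,-0.04,0,0],[-1,0.0015,-0.04,0,0],[-1,0.0015,-0.04,0,0],[-1,0.0015,-0.04,0,0],[-1,0.0015,-0.02,0,0],[-1,0.0015,-0.01,0,0],[-1,0,0,0,0],[-1,0,0,0,0]]}}

```text
clock: 12.85
eef_pos: [491.8, 183.1, 259.0]
eef_rot: [3.141, 0.0, -0.136]
wrist_force: [0.3, -0.1, -4.6]
finger_gap: 19.6
finger_force: 40.0
```

```bash
python3 - <<'E'
from st import *
s=st(); p=s['eef_pos']
L=np.array([602,67.6]);a=-.135;R=np.array([[np.cos(a),-np.sin(a)],[np.sin(a),np.cos(a)]])
seat=L+R@[-45,100]; print('seat',seat,'lift-frame delta',R.T@(seat-p[:2]))
t=cam('top'); q=cloud(t)[140:215,225:262].reshape(-1,3); q=q[(q[:,2]>190)&(q[:,2]<240)&(q[:,0]<640)]; l=(q[:,:2]-L)@R
for x0 in range(-72,30,8):
    k=(l[:,0]>=x0)&(l[:,0]<x0+8)
    if k.sum(): print(x0,k.sum(),np.median(l[k,1]).round(1),np.median(q[k,2]).round(1))
c=cam('scene'); P=cloud(c); h=cv2.cvtColor(c['img'],cv2.COLOR_BGR2HSV)
b=(h[...,0]>100)&(h[...,0]<130)&(h[...,1]>130); b[:100]=0;b[:,600:]=0; q=P[b]; q=q[q[:,2]>60]; print(np.nanpercentile(q[:,2],[2,98]))
cv2.imwrite('pics/s2.png',cv2.resize(c['img'][80:320,250:570],(800,600)))
E
```

```text
t 12.85 pos [491.8 183.1 259. ] rot [ 3.141  0.    -0.136] j [ 0.29  0.21  1.51 -0.    1.42  1.99] F [ 0.33 -0.1  -4.59] M [0.03 0.13 0.02] gap 19.6 ff 40.0
seat [570.8684712  172.74669712] lift-frame delta [79.70288231  0.35918102]
-56 2 96.9 203.5
-48 13 97.8 200.7
-40 19 100.6 205.4
-32 17 99.6 208.9
-24 18 99.4 213.7
-16 17 99.8 215.1
-8 15 99.7 213.4
0 17 99.6 216.0
8 16 99.9 215.4
16 17 99.2 214.7
24 1 97.6 216.6
[126.44322214 183.22724584]
```

View pics/s2.png

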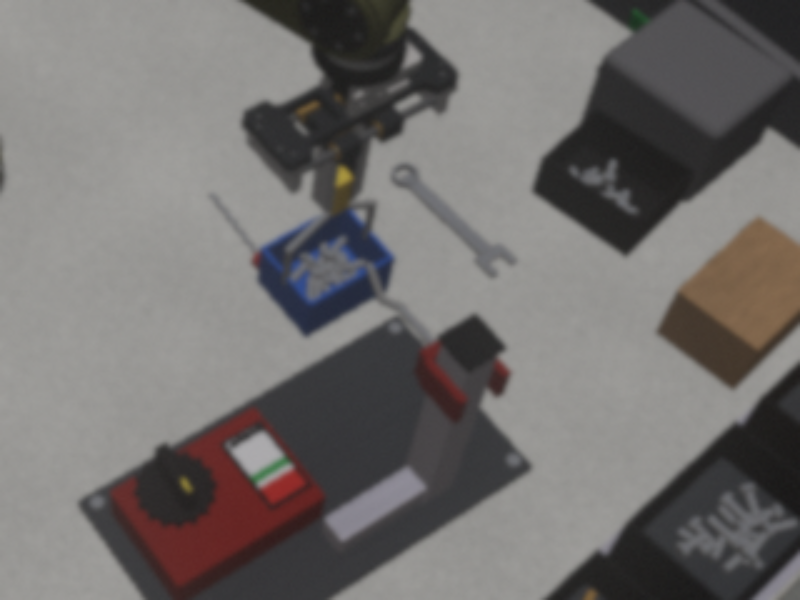

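The pail hangs square in front of the hook tip (near 375,275 in the crop), with the window facing it. I'll advance 79.5 mm and lower.

>>> {"name": "arm_command", "arguments": {"plan": [[-1,0.01,0,0,0],[-1,0.015,0,0,0],[-1,0.02,0,0,0],[-1,0.02,0,0,0],[-1,0.01,0,0,0],[-1,0.0045,0,0,0],[-1,0,0,0,0],[-1,0,0,0.01,0],[-1,0,0,0.015,0],[-1,0,0,0.01,0],[-1,0,0,0.006,0],[-1,0,0,0.006,0],[-1,0,0,0.006,0],[-1,0,0,0,0]]}}

```text
clock: 14.7
eef_pos: [570.7, 173.2, 205.8]
eef_rot: [-3.142, -0.0, -0.135]
wrist_force: [0.8, -0.7, -1.8]
finger_gap: 19.5
finger_force: 40.0
```

```bash
python3 -c "
from st import *
st()"
```

```text
t 14.7 pos [570.7 173.2 205.8] rot [-3.142 -0.    -0.135] j [0.23 0.4  1.38 0.   1.36 1.94] F [ 0.77 -0.7  -1.78] M [0.03 0.02 0.01] gap 19.5 ff 40.0
```

>>> {"name": "arm_command", "arguments": {"plan": [[-1,0,0,0.005,0],[-1,0,0,0.005,0],[-1,0,0,0.003,0],[-1,0,0,0,0],[-1,0,0,0,0]]}}

```text
clock: 15.32
eef_pos: [570.8, 173.2, 193.2]
eef_rot: [-3.141, -0.001, -0.135]
wrist_force: [3.6, 0.3, -0.1]
finger_gap: 19.5
finger_force: 40.0
```

```bash
python3 -c "
from st import *
for i in range(4): st(); cam('top')"
```

```text
t 15.32 pos [570.8 173.2 193.2] rot [-3.141e+00 -1.000e-03 -1.350e-01] j [ 0.23  0.41  1.4  -0.    1.33  1.94] F [ 3.65  0.26 -0.11] M [-0.03 -0.56  0.01] gap 19.5 ff 40.0
t 15.38 pos [570.8 173.2 193.2] rot [-3.141e+00 -1.000e-03 -1.350e-01] j [ 0.23  0.41  1.4  -0.    1.33  1.94] F [ 3.45 -0.58  0.17] M [-0.05 -0.56  0.01] gap 19.5 ff 40.0
t 15.43 pos [570.8 173.2 193.2] rot [-3.141e+00 -1.000e-03 -1.350e-01] j [ 0.23  0.41  1.4  -0.    1.33  1.94] F [ 3.39  0.08 -0.05] M [ 0.01 -0.58 -0.01] gap 19.8 ff 40.0
t 15.47 pos [570.8 173.2 193.2] rot [-3.141e+00 -1.000e-03 -1.350e-01] j [ 0.23  0.41  1.4  -0.    1.33  1.94] F [ 4.24 -0.66 -0.02] M [-0.04 -0.61  0.07] gap 19.7 ff 40.0
```

Vertical load is about zero, but 3.6 N pushes the tool toward +x, so the bail is resting on the tip-side slope. I'll shift a few mm toward the mast.

>>> {"name": "arm_command", "arguments": {"plan": [[-1,0.002,0,0,0],[-1,0.001,0,0,0],[-1,0,0,0,0]]}}

```text
clock: 15.9
eef_pos: [572.4, 173.0, 192.2]
eef_rot: [3.141, 0.004, -0.135]
wrist_force: [-6.7, 0.9, 0.7]
finger_gap: 19.5
finger_force: 40.0
```

```bash
python3 -c "
from st import *
for i in range(3): st(); cam('top')"
```

```text
t 15.9 pos [572.4 173.  192.2] rot [ 3.141  0.004 -0.135] j [0.23 0.42 1.39 0.   1.34 1.94] F [-6.67  0.95  0.72] M [ 0.21  1.53 -0.  ] gap 19.5 ff 40.0
t 15.95 pos [572.4 173.  192.2] rot [ 3.141  0.004 -0.135] j [0.23 0.42 1.39 0.   1.34 1.94] F [-6.29  1.4   0.76] M [0.21 1.52 0.  ] gap 19.7 ff 40.0
t 16.0 pos [572.4 173.  192.3] rot [ 3.141  0.004 -0.135] j [0.23 0.42 1.39 0.   1.34 1.94] F [-5.86  1.77  0.57] M [ 0.29  1.47 -0.05] gap 19.8 ff 40.0
```

>>> {"name": "arm_command", "arguments": {"plan": [[-1,-0.001,0,0,0],[-1,-0.001,0,0,0],[-1,0,0,0,0]]}}

```text
clock: 16.42
eef_pos: [571.9, 173.1, 193.1]
eef_rot: [-3.141, -0.001, -0.135]
wrist_force: [1.2, 0.4, -0.7]
finger_gap: 19.7
finger_force: 40.0
```

```bash
python3 -c "
from st import *
st()"
```

```text
t 16.43 pos [571.9 173.1 193.1] rot [-3.141e+00 -1.000e-03 -1.350e-01] j [ 0.23  0.41  1.39 -0.    1.33  1.94] F [ 1.16  0.43 -0.65] M [ 0.09 -0.13  0.03] gap 19.7 ff 40.0
```

The load is near neutral, so I'll release slowly and rise.

>>> {"name": "arm_command", "arguments": {"plan": [[-0.3,0,0,0,0],[0,0,0,0,0],[0.2,0,0,0,0],[0.2,0,0,0,0],[0.2,0,0,0,0],[0.2,0,0,0,0],[0.2,0,0,-0.02,0],[0.2,0,0,-0.04,0],[0.2,0,0,-0.05,0],[0.2,0,0,-0.01,0],[0.2,0,0,0,0]]}}

```text
clock: 17.8
eef_pos: [571.6, 173.1, 312.8]
eef_rot: [-3.141, -0.0, -0.135]
wrist_force: [0.7, -0.4, -0.8]
finger_gap: 56.4
finger_force: 0.0
```

```bash
cat > pail.py <<'E'
from st import *
def pail():
    c=cam('scene'); P=cloud(c); h=cv2.cvtColor(c['img'],cv2.COLOR_BGR2HSV)
    b=(h[...,0]>100)&(h[...,0]<130)&(h[...,1]>130); b[:100]=0;b[:,600:]=0; q=P[b]; q=q[(q[:,2]>20)]
    print('pail',len(q),np.nanpercentile(q[:,2],[2,98]).round(1),np.nanmean(q,0).round(2)); return c
if __name__=='__main__':
    st()
    for i in range(5): c=pail()
    cv2.imwrite('pics/s3.png',cv2.resize(c['img'][80:320,250:570],(800,600)))
E
python3 pail.py
```

```text
t 17.8 pos [571.6 173.1 312.8] rot [-3.141 -0.    -0.135] j [0.23 0.36 1.2  0.   1.58 1.94] F [ 0.67 -0.37 -0.75] M [ 0.04  0.2  -0.04] gap 56.4 ff 0.0
pail 182 [ 57.8 115.8] [578.51 159.31  93.59]
pail 178 [ 58.  115.2] [579.2  160.05  93.59]
pail 179 [ 57.5 115.4] [578.55 160.58  93.22]
pail 179 [ 57.8 115.3] [578.93 160.42  93.17]
pail 182 [ 58.1 116.3] [579.01 159.77  93.53]
```

View pics/s3.png

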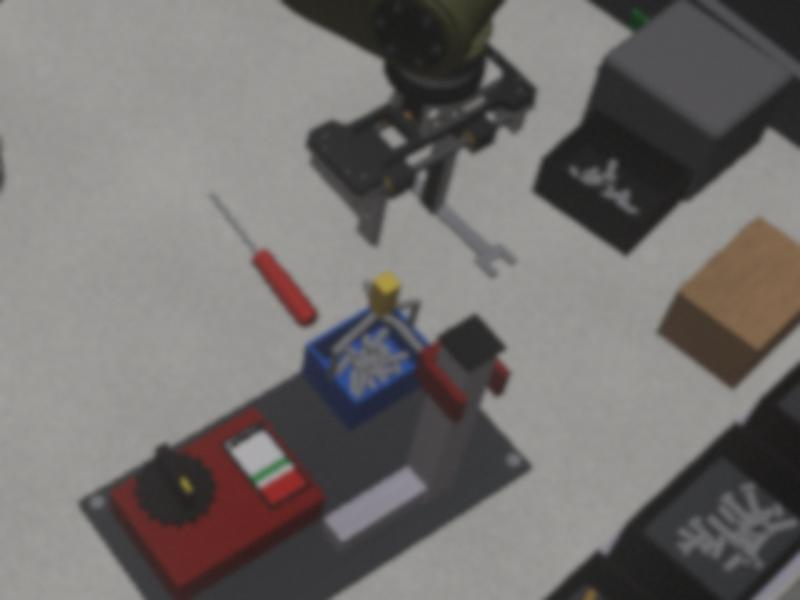

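The pail hangs upright and still on the hook, with its grip at (385,285) in the crop and the gripper clear. Next is the wheel: I'll turn the tool to the start of its range so most of the winding fits in one grip.

>>> {"name": "arm_command", "arguments": {"plan": [[0.2,0.0007,0.0384,0,0],[0.2,0.0007,0.0384,0,0],[0.2,0.0007,0.0384,0,0],[0.2,0.0007,0.0384,0,0],[0.2,0.0007,0.0384,0,0],[0.2,0.0007,0.0384,0,0],[0.2,0,0,0,-0.1794],[0.2,0,0,0,-0.1794],[0.2,0,0,0,-0.1794],[0.2,0,0,0,-0.1794],[0.2,0,0,0,-0.1794],[0.2,0,0,0,-0.1794],[0.2,0,0,0,-0.1794],[0.2,0,0,0,-0.1794],[0.2,0,0,0,-0.1794],[0.2,0,0,0,-0.1794],[0.2,0,0,0,-0.1794],[0.2,0,0,0,-0.1794]]}}

```text
clock: 20.3
eef_pos: [544.6, -55.7, 312.3]
eef_rot: [-3.141, -0.001, 2.023]
wrist_force: [-0.4, -0.7, 1.2]
finger_gap: 56.3
finger_force: 0.0
```

>>> {"name": "arm_command", "arguments": {"plan": [[0.2,0,0,0,-0.1794],[0.2,0,0,0,-0.1794],[0.2,0,0,0,-0.1794],[0.2,0,0,0,-0.1794],[0.2,0,0,0,-0.1794],[0.2,0,0,0,0]]}}

```text
clock: 21.05
eef_pos: [544.6, -55.8, 312.4]
eef_rot: [-3.142, -0.001, 2.913]
wrist_force: [-0.4, 0.6, 0.7]
finger_gap: 56.4
finger_force: 0.0
```

```bash
cat > bar.py <<'E'
from st import *
s=st(); c=cam('wrist'); P=cloud(c); h=cv2.cvtColor(c['img'],cv2.COLOR_BGR2HSV)
d=np.hypot(P[...,0]-544.5,P[...,1]+55.8)<40
q=P[d&(abs(P[...,2]-114)<5)]; print('bar',len(q),cv2.minAreaRect(q[:,:2].astype(np.float32)),np.median(q[:,2]))
E
python3 bar.py
```

```text
t 21.05 pos [544.6 -55.8 312.4] rot [-3.142e+00 -1.000e-03  2.913e+00] j [-0.17  0.24  1.35 -0.    1.55 -1.51] F [-0.37  0.63  0.7 ] M [ 0.01 -0.03  0.02] gap 56.4 ff 0.0
bar 925 ((542.9417724609375, -55.8525390625), (13.311094284057617, 59.03797912597656), 77.03507995605469) 113.72125584308338
```

>>> {"name": "arm_command", "arguments": {"plan": [[0.2,0,0,0.045,0],[0.2,0,0,0.055,0],[0.2,0,0,0.055,0],[0.2,0,0,0.04,0],[0.2,0,0,0.023,0],[0.2,0,0,0.01,0],[0.2,0,0,0,0],[-1,0,0,0,0],[-1,0,0,0,0],[-1,0,0,0,0],[-1,0,0,0,0],[-1,0,0,0,0],[-1,0,0,0,0],[-1,0,0,0,0]], "newtons": 55}}

```text
clock: 22.85
eef_pos: [544.8, -55.4, 85.1]
eef_rot: [3.141, 0.0, 2.915]
wrist_force: [0.3, 5.9, 1.9]
finger_gap: 13.5
finger_force: 55.0
```

>>> {"name": "arm_command", "arguments": {"plan": [[-1,0,0,0,0.05],[-1,0,0,0,0.08],[-1,0,0,0,0.08],[-1,0,0,0,0.08],[-1,0,0,0,0.06],[-1,0,0,0,0]]}}

```text
clock: 23.6
eef_pos: [544.6, -55.9, 85.1]
eef_rot: [-3.141, -0.0, 2.565]
wrist_force: [-1.4, 1.9, 2.9]
finger_gap: 13.6
finger_force: 55.0
```

```bash
cat > ten.py <<'E'
from pail import *
s=st(); print('Ydone',(2.913-s['eef_rot'][2]))
c=cam('top'); L=np.array([602,67.6]);a=-.135;R=np.array([[np.cos(a),-np.sin(a)],[np.sin(a),np.cos(a)]])
# rectified scale view: lift x -70..30, y -65..-15, z 72, 5px/mm
xs=np.arange(-70,30,.2); ys=np.arange(-65,-15,.2); X,Yy=np.meshgrid(xs,ys)
out=[]
for n,cc in (('top',c),('scene',pail())):
    W=np.c_[(np.c_[X.ravel(),Yy.ravel()]@R.T)+L,np.full(X.size,72.)]
    Rw=cc['R'].T; t=-Rw@np.array(cc['eye'],float)
    p,_=cv2.projectPoints(W,cv2.Rodrigues(Rw)[0],t,cc['K'],np.array(cc['dist'],float)); p=p.reshape(*X.shape,2).astype(np.float32)
    out.append(cv2.remap(cc['img'],p[...,0],p[...,1],cv2.INTER_CUBIC))
import sys
if len(sys.argv)>1: cv2.imwrite(sys.argv[1],np.vstack(out))
for o in out:
    print('dark profile',[int(v) for v in o[100:160].astype(float).mean(2).mean(0)[::10]])
E
python3 ten.py pics/t1.png
```

```text
t 23.6 pos [544.6 -55.9  85.1] rot [-3.141 -0.     2.565] j [-0.17  0.42  1.65 -0.    1.07 -1.16] F [-1.39  1.91  2.88] M [ 0.17  0.39 -0.18] gap 13.6 ff 55.0
Ydone 0.34826979458117524
pail 204 [ 57.9 115.7] [577.15 157.55  94.14]
dark profile [44, 44, 44, 40, 46, 88, 139, 113, 44, 61, 122, 151, 148, 147, 147, 147, 148, 147, 147, 148, 148, 148, 147, 148, 148, 136, 98, 59, 48, 38, 40, 42, 42, 48, 54, 44, 38, 42, 43, 47, 57, 66, 54, 52, 48, 41, 41, 42, 44, 43]
dark profile [45, 42, 39, 37, 37, 39, 45, 53, 58, 58, 58, 65, 72, 78, 88, 105, 127, 148, 161, 164, 161, 156, 152, 154, 162, 170, 174, 171, 158, 134, 107, 92, 102, 127, 150, 157, 143, 117, 93, 81, 77, 78, 78, 77, 77, 75, 68, 58, 48, 48]
```

View pics/t1.png

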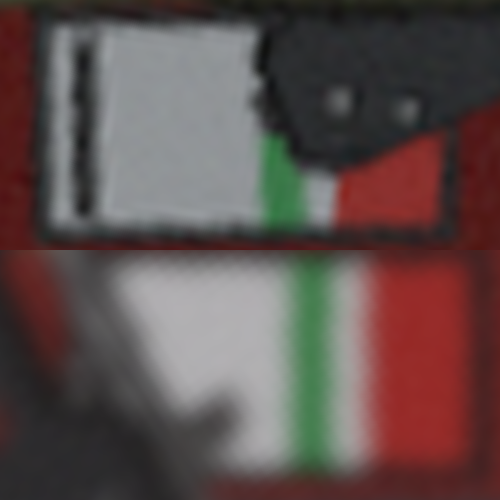

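The rectified scale shows (top row, from the top camera) the pointer still at zero, px 85, with green at px 265–305 and 5 px/mm. At 0.35 rad there is only free-play torque. I'll wind on to about 1.2 rad.

>>> {"name": "arm_command", "arguments": {"plan": [[-1,0,0,0,0.08],[-1,0,0,0,0.1],[-1,0,0,0,0.1],[-1,0,0,0,0.1],[-1,0,0,0,0.1],[-1,0,0,0,0.1],[-1,0,0,0,0.1],[-1,0,0,0,0.1],[-1,0,0,0,0.07],[-1,0,0,0,0]], "newtons": 60}}

```text
clock: 24.95
eef_pos: [543.5, -56.6, 85.0]
eef_rot: [-3.138, 0.001, 1.715]
wrist_force: [-10.6, -4.2, 9.9]
finger_gap: 13.7
finger_force: 60.0
```

```bash
cat >> ten.py <<'E'
r=out[0][165:225].astype(float).mean(2).mean(0)
print('fine', [(i,int(r[i])) for i in range(60,330,5)])
E
python3 ten.py pics/t2.png
```

```text
t 24.95 pos [543.5 -56.6  85. ] rot [-3.138e+00  1.000e-03  1.715e+00] j [-0.17  0.42  1.65 -0.    1.07 -0.31] F [-10.61  -4.21   9.88] M [-1.    2.43  0.32] gap 13.7 ff 60.0
Ydone 1.1979749756756242
pail 200 [ 58.6 116. ] [578.14 156.99  94.82]
dark profile [44, 43, 44, 39, 45, 88, 142, 146, 97, 41, 70, 129, 152, 148, 147, 147, 148, 148, 148, 147, 146, 148, 147, 148, 148, 145, 119, 87, 83, 85, 100, 134, 149, 134, 90, 75, 76, 76, 76, 77, 77, 77, 77, 75, 57, 40, 42, 45, 45, 43]
dark profile [52, 52, 51, 50, 49, 48, 46, 44, 43, 43, 44, 43, 43, 43, 43, 43, 45, 46, 45, 43, 44, 48, 51, 50, 47, 52, 75, 105, 121, 117, 101, 91, 101, 126, 150, 156, 143, 116, 93, 80, 77, 77, 77, 77, 77, 75, 68, 57, 48, 48]
fine [(60, 139), (65, 148), (70, 144), (75, 130), (80, 104), (85, 73), (90, 53), (95, 53), (100, 68), (105, 94), (110, 122), (115, 142), (120, 149), (125, 147), (130, 144), (135, 143), (140, 144), (145, 144), (150, 143), (155, 143), (160, 142), (165, 142), (170, 143), (175, 144), (180, 144), (185, 145), (190, 145), (195, 145), (200, 146), (205, 145), (210, 145), (215, 144), (220, 144), (225, 144), (230, 143), (235, 143), (240, 142), (245, 143), (250, 142), (255, 134), (260, 119), (265, 100), (270, 87), (275, 82), (280, 81), (285, 82), (290, 83), (295, 88), (300, 99), (305, 115), (310, 132), (315, 143), (320, 146), (325, 144)]
```

The wheel bit at about 1.12 rad and the pointer now reads about 1.5 mm. Side load is building, so I'll relieve it by about 1 mm and wind 0.8 rad further.

>>> {"name": "arm_command", "arguments": {"plan": [[-1,0,-0.001,-0.001,0],[-1,0,0,0,0.05],[-1,0,0,0,0.08],[-1,0,0,0,0.08],[-1,0,0,0,0.08],[-1,0,0,0,0.08],[-1,0,0,0,0.08],[-1,0,0,0,0.08],[-1,0,0,0,0.08],[-1,0,0,0,0.08],[-1,0,0,0,0.08],[-1,0,0,0,0.03],[-1,0,0,0,0]]}}

```text
clock: 26.68
eef_pos: [542.1, -56.3, 85.1]
eef_rot: [-3.138, 0.003, 0.916]
wrist_force: [-9.3, -2.4, 2.8]
finger_gap: 13.3
finger_force: 60.2
```

```bash
python3 ten.py pics/t3.png
```

```text
t 26.68 pos [542.1 -56.3  85.1] rot [-3.138e+00  3.000e-03  9.160e-01] j [-0.17  0.42  1.66 -0.    1.07  0.49] F [-9.26 -2.37  2.79] M [-0.6   2.04  0.58] gap 13.3 ff 60.2
Ydone 1.9972723992851702
pail 195 [ 62.9 120.6] [578.23 157.34  99.53]
dark profile [44, 44, 45, 40, 45, 88, 141, 150, 147, 147, 147, 147, 147, 147, 148, 148, 148, 129, 51, 47, 103, 148, 149, 147, 148, 144, 119, 87, 82, 84, 100, 133, 149, 135, 90, 75, 77, 77, 76, 76, 75, 77, 77, 75, 57, 39, 40, 45, 45, 45]
dark profile [58, 59, 59, 59, 58, 58, 66, 90, 124, 153, 169, 174, 174, 175, 175, 174, 173, 167, 148, 116, 87, 90, 124, 154, 169, 174, 174, 170, 156, 132, 106, 92, 101, 126, 149, 155, 142, 116, 93, 81, 78, 78, 78, 78, 77, 75, 68, 57, 49, 49]
fine [(60, 139), (65, 148), (70, 145), (75, 144), (80, 144), (85, 144), (90, 144), (95, 143), (100, 143), (105, 144), (110, 145), (115, 145), (120, 145), (125, 144), (130, 143), (135, 143), (140, 143), (145, 144), (150, 144), (155, 144), (160, 143), (165, 137), (170, 123), (175, 93), (180, 60), (185, 47), (190, 57), (195, 79), (200, 107), (205, 132), (210, 147), (215, 147), (220, 145), (225, 145), (230, 144), (235, 144), (240, 144), (245, 144), (250, 142), (255, 134), (260, 119), (265, 99), (270, 85), (275, 80), (280, 80), (285, 81), (290, 83), (295, 88), (300, 99), (305, 115), (310, 132), (315, 142), (320, 145), (325, 143)]
```

View pics/t3.png

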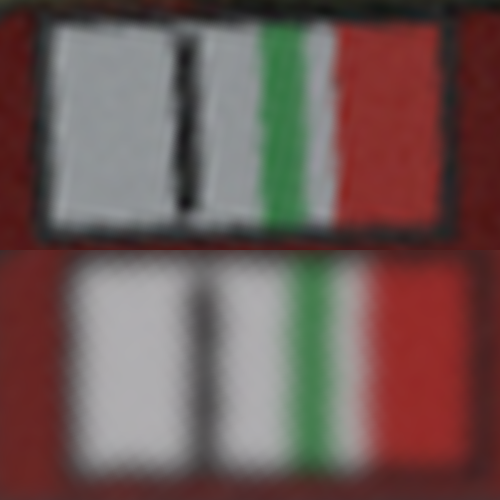

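The pointer (px 187) reads about 20.5 mm, 19.4 mm short of the green centre (px 284), which is 0.8 rad more. Both views agree.

>>> {"name": "arm_command", "arguments": {"plan": [[-1,-0.0006,-0.0008,0,0],[-1,0,0,0,0.05],[-1,0,0,0,0.08],[-1,0,0,0,0.08],[-1,0,0,0,0.08],[-1,0,0,0,0.08],[-1,0,0,0,0.08],[-1,0,0,0,0.08],[-1,0,0,0,0.08],[-1,0,0,0,0.08],[-1,0,0,0,0.08],[-1,0,0,0,0.03],[-1,0,0,0,0]]}}

```text
clock: 28.4
eef_pos: [541.4, -55.2, 85.1]
eef_rot: [-3.14, 0.004, 0.116]
wrist_force: [-8.3, 4.2, 0.9]
finger_gap: 13.6
finger_force: 60.4
```

```bash
python3 ten.py pics/t4.png
```

```text
t 28.4 pos [541.4 -55.2  85.1] rot [-3.14   0.004  0.116] j [-0.17  0.42  1.66  0.    1.07  1.29] F [-8.33  4.25  0.86] M [0.94 1.67 0.74] gap 13.6 ff 60.4
Ydone 2.796946358646581
pail 210 [ 68.7 125.6] [576.94 156.17 105.14]
dark profile [43, 43, 43, 38, 42, 74, 112, 110, 103, 98, 94, 89, 85, 84, 78, 71, 69, 60, 57, 56, 52, 60, 65, 51, 41, 43, 42, 48, 56, 53, 40, 41, 41, 51, 67, 73, 77, 76, 77, 77, 76, 77, 77, 75, 56, 39, 41, 44, 45, 46]
dark profile [58, 58, 58, 58, 57, 57, 64, 90, 125, 154, 169, 175, 175, 176, 176, 176, 175, 176, 176, 176, 176, 176, 176, 176, 176, 176, 172, 158, 130, 91, 62, 63, 90, 124, 150, 156, 143, 117, 93, 81, 78, 77, 77, 78, 77, 75, 68, 57, 48, 49]
fine [(60, 138), (65, 148), (70, 146), (75, 145), (80, 145), (85, 145), (90, 144), (95, 144), (100, 144), (105, 144), (110, 145), (115, 145), (120, 146), (125, 146), (130, 145), (135, 144), (140, 144), (145, 145), (150, 144), (155, 144), (160, 144), (165, 144), (170, 144), (175, 145), (180, 145), (185, 145), (190, 145), (195, 146), (200, 146), (205, 145), (210, 144), (215, 143), (220, 144), (225, 143), (230, 142), (235, 141), (240, 140), (245, 139), (250, 134), (255, 123), (260, 108), (265, 83), (270, 54), (275, 36), (280, 34), (285, 43), (290, 52), (295, 63), (300, 80), (305, 96), (310, 111), (315, 124), (320, 133), (325, 138)]
```

View pics/t4.png

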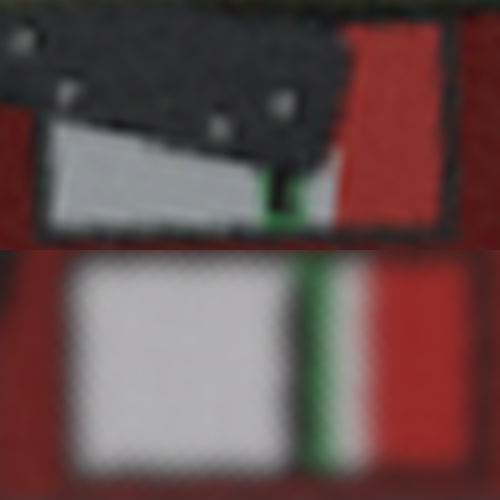

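The pointer is inside the green band at about 39.5 mm by both views (px 282 in the top row). I'll nudge 0.04 rad towards the centre, release and rise clear.

>>> {"name": "arm_command", "arguments": {"plan": [[-1,0,0,0,0.04],[-1,0,0,0,0],[0,0,0,0,0],[0.2,0,0,0,0],[0.2,0,0,0,0],[0.2,0,0,0,0],[0.2,0,0,0,0],[0.2,0,0,-0.02,0],[0.2,0,0,-0.04,0],[0.2,0,0,-0.05,0],[0.2,0,0,-0.05,0],[0.2,-0.04,0,-0.02,0],[0.2,-0.05,0,0,0],[0.2,-0.05,0,0,0],[0.2,0,0,0,0],[0.2,0,0,0,0],[0.2,0,0,0,0]]}}

```text
clock: 30.62
eef_pos: [403.8, -66.3, 265.7]
eef_rot: [-3.141, 0.001, 0.075]
wrist_force: [-0.2, 0.1, -0.1]
finger_gap: 56.3
finger_force: 0.0
```

```bash
python3 ten.py pics/t5.png; python3 pail.py
```

```text
t 30.62 pos [403.8 -66.3 265.7] rot [-3.141e+00  1.000e-03  7.500e-02] j [-0.25 -0.07  1.79  0.    1.42  1.24] F [-0.18  0.11 -0.08] M [-0.03  0.2  -0.03] gap 56.3 ff 0.0
Ydone 2.8383097297669933
pail 171 [ 68.3 126.8] [578.87 158.8  104.61]
dark profile [42, 43, 45, 40, 43, 84, 136, 144, 142, 142, 142, 142, 142, 143, 142, 142, 142, 141, 141, 142, 142, 143, 142, 141, 141, 139, 115, 64, 33, 47, 86, 130, 144, 130, 87, 72, 73, 73, 73, 74, 73, 74, 73, 71, 54, 39, 41, 43, 42, 42]
dark profile [63, 63, 63, 62, 62, 62, 68, 89, 123, 151, 165, 170, 172, 171, 171, 171, 171, 171, 171, 171, 171, 171, 171, 171, 171, 171, 170, 161, 140, 105, 72, 63, 86, 120, 146, 152, 139, 114, 91, 80, 78, 77, 77, 77, 76, 75, 68, 57, 49, 48]
fine [(60, 133), (65, 142), (70, 141), (75, 140), (80, 139), (85, 139), (90, 138), (95, 138), (100, 138), (105, 138), (110, 139), (115, 140), (120, 140), (125, 139), (130, 138), (135, 138), (140, 139), (145, 139), (150, 138), (155, 138), (160, 138), (165, 138), (170, 138), (175, 139), (180, 140), (185, 140), (190, 140), (195, 141), (200, 141), (205, 140), (210, 139), (215, 138), (220, 138), (225, 139), (230, 138), (235, 138), (240, 138), (245, 139), (250, 138), (255, 130), (260, 115), (265, 90), (270, 64), (275, 44), (280, 36), (285, 39), (290, 48), (295, 62), (300, 83), (305, 107), (310, 128), (315, 139), (320, 141), (325, 139)]
t 30.73 pos [403.6 -66.2 265.6] rot [-3.141e+00  1.000e-03  7.500e-02] j [-0.25 -0.07  1.79  0.    1.42  1.24] F [-0.4  -0.74 -0.58] M [-0.03  0.22 -0.05] gap 56.6 ff 0.0
pail 172 [ 69.1 126.1] [578.78 157.21 105.26]
pail 170 [ 67.4 126.2] [578.09 158.94 104.08]
pail 173 [ 68.6 126. ] [578.89 158.73 104.3 ]
pail 170 [ 67.6 125.9] [578.61 158.26 104.43]
pail 170 [ 67.5 127. ] [579.36 158.7  104.4 ]
```

View pics/t5.png

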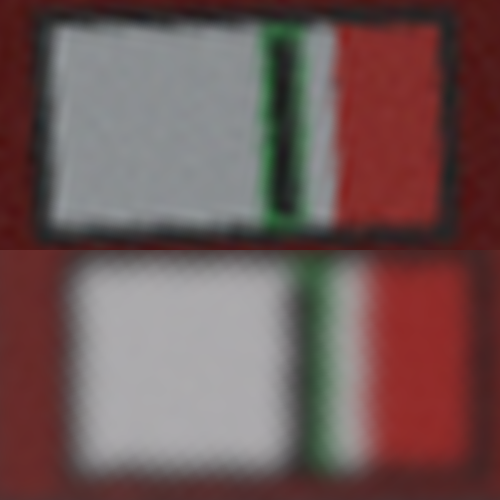

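The pointer (px 284) stands in the middle of the green band (265–305), the pail hangs still, and the robot is clear. I'm handing the job in.

```bash
python3 -c "
from cell import ticket
print(ticket.sign_off())"
```

```text
the job is handed in; nothing more can be done
None
```

I hung the pail on the hook, where it is still and upright, and wound the tension pointer to about 40 mm, mid-green; the job is handed in at about 31 s, with no verdict shown.

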